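Bring the airbrush air line back into service

TASK

Get the airbrush bench's air line ready: first clear the capped bottle that stands in the way of the air isolator's handle, standing it upright in the open tray. Then lock the quick coupler: pull its spring collar up, turn it clockwise to the locked position and let it spring fully down. Only then swing the isolator handle over to on, in line with its pipe; do not tip the bottle or push it with the handle, and leave the brush jar, paint tin and figure where they stand.

Things in the scene. Friction and masses are not known exactly. Their poses are not given: they have to be found in the camera images.
- isolator: Air isolator: steel quarter-turn valve fixed to the bench, pipe along its x axis (flanges 36 mm dia at x = -55, +55; pipe top 42 mm high; block 50 x 50 mm, 48 high; hub 36 mm dia, top 101 mm; spring strut's post at +x, -y, 50 out, 70 high). Origin on the bench under the turning axis, z up. OFF: the handle lies across the pipe, along the body's +y. ON: over the pipe, along the body's -x.
- isolator_handle (a joint): Angle of the isolator handle about the vertical, rad: 0 = off (along the isolator's +y), 1.571 = on (along its -x); grows anticlockwise seen from above. Both ends are stops with a spring detent, which pulls to the nearer end and must be overcome as far as the middle (about 0.25 N m, 2.5 N at the grip).
- handle_grip (a point): Grip point of the isolator handle, 100 mm from the turning axis, 85 mm above the bench, on the black sleeve (18 mm wide, 14 high, 70 long, from 55 to 125 mm out). The point's y axis points along the handle, away from the hub; z up.
- coupler: Quick coupler fixed to the bench: 90 mm square steel plate, flange 84 mm dia up to 25 mm high, a fixed steel fitting 34 mm dia up its middle to 118 mm (black cap), round which the collar slides and turns. A dark cam rim at 28 to 41 mm radius, up to 46 mm high, runs anticlockwise from just past the body's +x, where the lug drops to lock. Origin on the bench on the axis, z up.
- collar_turn (a joint): Turn of the collar about the vertical, rad: 0 = locked (lug along the coupler's +x, against a stop); grows anticlockwise seen from above, to 1.5. Starts unlocked between 0.75 and 1.45, lug resting on the cam rim; turn clockwise to 0 to lock. A ridge (lug angles 0.08 to 0.65) is passed only with the collar lifted above 0.020.
- collar_lift (a joint): Height of the collar above its locked position, m: 0 = fully down, about 0.012 resting unlocked on the cam rim, at most 0.028. A spring pushes it down (3 N at 0, 6 N at 0.012, 10 N at 0.028, plus 1.5 N of weight).
- collar_grip (a point): Grip point of the collar, on its axis, 46 mm above its underside (73 mm above the bench when locked). Aluminium sleeve 44 mm dia, 60 mm high, with two ribbed flats 50 mm apart across the point's y axis, each 30 mm wide, 27 to 59 mm above the underside; a lug at the bottom sticks out along the point's +x to 41 mm. The point turns and rises with the collar.
- tray: Open grey tray fixed to the bench, 110 x 150 mm outside (x, y), 35 mm high, 4 mm walls, 4 to 5 mm floor. Origin at the centre of its underside.
- bottle: The loose white bottle in the isolator handle's way: 48 mm dia up to 86 mm, then a black cap of 28 mm dia up to 118 mm; about 0.18 kg. Origin at the centre of its underside, z up. It starts inside the quarter circle that the handle sweeps, 85 to 112 mm from the turning axis.
- brush_jar: Bystander: glass jar 50 mm dia, 75 mm high, with six brushes up to 125 mm. Origin at the centre of its underside.
- paint_tin: Bystander: paint tin 56 mm dia, 69 mm high. Origin at the centre of its underside.
- figure: Bystander: small figure on a round plinth 52 mm dia, 97 mm high in all. Origin at the centre of its underside.

How it is judged:
On the way, in this order (a step that is already met when the one before it is completed fails the run):
1. the bottle stands upright in the tray, let go (x of bottle in the frame of tray between -0.035 and 0.035 m and y of bottle in the frame of tray between -0.055 and 0.055 m and z of bottle in the frame of tray below 0.01 m and angle between bottle's own z axis and vertical below 0.1 rad and contact force between the fingers and bottle below 0.1 N), for 0.2 s.
2. the collar is turned to locked and fully down (value of joint collar_turn below 0.12 rad and value of joint collar_lift below 0.004 m), for 0.2 s.
3. the isolator handle is on (value of joint isolator_handle above 1.47 rad), for 0.2 s.
At the end, for the whole second after the job is handed in: The bottle stands upright (within 0.1 rad) and at rest on the tray's floor, its centre within 35 mm (x) and 55 mm (y) of the tray's centre; the collar is locked (within 0.12 rad of 0 and within 4 mm of fully down); the isolator handle is on (beyond 1.47 rad) (all of step 2 and x of bottle in the frame of tray between -0.035 and 0.035 m and y of bottle in the frame of tray between -0.055 and 0.055 m and z of bottle in the frame of tray below 0.01 m and angle between bottle's own z axis and vertical below 0.1 rad and value of joint isolator_handle above 1.47 rad and linear speed of bottle below 0.02 m/s); the robot touches nothing.
It fails at once if the isolator is opened (handle beyond 0.5 rad) while the collar is not locked (value of joint isolator_handle above 0.5 rad and (value of joint collar_turn above 0.2 rad or value of joint collar_lift above 0.006 m)).
It fails at once if the bottle is pushed against the isolator or by its handle (over 4 N) (contact force between bottle and isolator above 4 N).
It fails at once if the bottle is tipped by more than 0.6 rad (angle between bottle's own z axis and vertical above 0.6 rad).
It fails at once if the brush jar, paint tin or figure is moved more than 15 mm or tipped (distance of any of brush_jar, paint_tin, figure from where it was at the start of the episode above 0.015 m or angle between any of brush_jar, paint_tin, figure's own z axis and vertical above 0.3 rad).
It also fails if it takes over 69 s, if anything falls off the work surface, if the arm or the gripper's body presses on something with over 40 N, if the wrist force passes 120 N, or if a joint passes its speed limit or range.

ROBOT

A 7-joint arm with a two-finger parallel gripper is mounted at the origin on the work surface. World frame = base frame: x ahead of the robot, y to its left, z up, the work surface at z = 0. Lengths are in m, angles in rad, forces in N, time in s.
With the tool pointing down it reaches from about 0.4 to 0.85 m from the base axis. Payload 10.4 kg.
Tool frame: the origin (TCP) lies midway between the tips of the shut fingers; the grasp point (between the pads) lies 19 mm behind it (manip.grasp_offset is the distance from the TCP to the grasp point, in m); z points along the fingers, y is the line along which they close (so a half turn about z gives the same grasp; the last joint's range is limited). The gripper opens to 85 mm and grips with 20 to 120 N. Pads are 22 mm wide; open, the fingers measure 114 mm over their backs; the gripper's body (76 mm by 85 mm) begins 54 mm behind the grasp point. The pads swing forward as they close: fully open they stand 13 mm farther back than shut.
Start: joints at [1.234, 0.332, -0.065, 1.46, 0.022, 1.35, -0.088], TCP at [0.193, -0.594, 0.231] pointing down, gripper open.
Joint ranges: [-2.6, 2.6], [-0.5, 2.12], [-1.47, 1.34], [0.16, 2.42], [-1.27, 4.41], [0.06, 2.06], [-2.6, 2.6]. Speed limits (rad/s): [2.22, 2.22, 2.79, 2.79, 3.14, 3.14, 3.14].

INTERFACE

Orientations are given as a unit quaternion [x, y, z, w].
In Python, from workcell import manip, eyes, order gives the robot as it stands (manip), with the cameras (eyes) and the job (order).
- The arm moves only by the tool jog_arm, called after "Call:" as name(argument=value, ...), one argument or row to a line, values as JSON. Schema: {"type":"object","properties":{"ticks":{"type":"array","items":{"type":"number"},"minItems":7,"maxItems":140},"grip_n":{"type":"number"},"only":{"type":"string"},"quiet":{"type":"boolean"},"lines":{"type":"string"}},"required":["ticks"],"additionalProperties":false}. ticks is one flat list of numbers that holds 1 to 20 rows one after another, with no inner brackets; each row has 7 numbers: a rotation vector rx, ry, rz in rad, then dx, dy, dz in m, then the opening from 0.0 (shut) to 1.0 (fully open); each row is the pose to reach, as a shift and turn from the pose commanded when the call began, along the tool's axes at that moment; what a row does not reach only later rows make up. A row lasts 1/8 s, in which the tool goes at most 0.0625 m and 0.188 rad, less where a joint would pass 70% of its speed; a pose out of reach is approached as far as the arm can. The fingers move at their own pace and stop on an object; grip_n is the grip in N (left out, the last holds). Time passes only in rows, so rows that do not move let the fingers close. The tool returns the time, the measured TCP pose, the force, the opening and the grip force at its end. only (a regular expression) keeps the lines of the reply that match it, lines (a string "A,B") keeps lines A to B, and quiet returns only ok. Input that does not fit is refused with a message, and nothing moves.
- manip.get_obs(): the state, without advancing time (a new reading comes with each control period).
- eyes.camera(name): name is "side" or "top"; returns the picture (384x512x3 uint8, blue, green, red); there is no depth.
- eyes.calibration(name): a dict with "fx", "fy", "cx", "cy" (pixels), "world_from_camera" (4x4, takes a point from camera to world coordinates). Camera axes: x right, y up, looking along -z (the intrinsics and any distortion apply to the point x, -y, -z); pixel columns grow to the right and rows downward; lengths in m; the calibration is good to about 2 mm. A picture is of the moment at which its call begins. calibration takes no time and is no camera call.
- order.hand_in(): hands the job in; it is judged then, once.
The state is a dict: "clock": time; "joint_pos": joint angles; "joint_velocities": joint speeds; "tau": joint torques, N m; "position": TCP position; "ee_rot": TCP orientation; "ft_force": force on the tool from outside, world axes, zero at the start; "torque": the same for the moment, N m; "grip_width": opening from 0.0 (shut) to 1.0 (fully open); "grasp_force": force on a finger pad.
Only numpy, scipy, OpenCV 4.12 (cv2) and the standard library are available. Lean on these libraries where they do the work, as an engineer would, in place of code of your own. Each camera call takes 0.05 s, during which the arm holds its last target. There are 200 camera calls.

## Working session

There is one attempt and no reset: what is moved stays moved. The work goes in short steps, Python scripts to look and compute and a tool call to move; the robot and the scene stay as the last step left them, time stands still between calls to the robot, and variables do not carry over. Pictures are saved under pics/ and viewed, at most 10 in all, crops included, and the job is handed in when it is done.

```bash
ls; mkdir -p pics; python3 - <<'E'
from workcell import manip, eyes, order
import cv2
for n in("top","side"):
    cv2.imwrite(f"pics/{n}0.png",eyes.camera(n)); c=eyes.calibration(n); print(n,c)
print(manip.get_obs(), manip.grasp_offset)
E
```

```text
pics
workcell.py
top {'fx': 452.07795465627254, 'fy': 452.07795465627254, 'cx': 254.978567829591, 'cy': 187.08935692227647, 'world_from_camera': array([[-0.00556525,  0.99583063, -0.09105155,  0.44606774],
       [-0.99988404, -0.0068323 , -0.01361002,  0.03145653],
       [-0.01417536,  0.09096525,  0.99575317,  1.0961715 ],
       [ 0.        ,  0.        ,  0.        ,  1.        ]])}
side {'fx': 368.9657926937953, 'fy': 368.9657926937953, 'cx': 262.08673058315964, 'cy': 187.2805966465363, 'world_from_camera': array([[ 0.97514495,  0.08340331, -0.2052711 ,  0.3657072 ],
       [-0.22002959,  0.47349935, -0.85286889, -0.71418708],
       [ 0.02606364,  0.8768365 ,  0.48008169,  0.5015607 ],
       [ 0.        ,  0.        ,  0.        ,  1.        ]])}
{'clock': 0.1, 'joint_pos': array([ 1.23442079,  0.33280784, -0.06470705,  1.46092626,  0.02161069,
        1.34987201, -0.08852155]), 'joint_velocities': array([-0.00127597, -0.00211077,  0.00010338, -0.00201882, -0.00056534,
        0.00023266, -0.00062722]), 'tau': array([ 1.76757869e-03, -6.26742911e+01,  4.93238959e-02, -3.92432356e+01,
        1.63601968e-02,  6.89992419e-03, -2.50519417e-05]), 'position': array([ 0.19279375, -0.59414524,  0.23056311]), 'ee_rot': array([ 9.87717487e-01,  1.56248944e-01, -1.36970702e-04, -6.44375680e-04]), 'ft_force': array([ 0.1979648 , -0.42999368, -0.01664192]), 'torque': array([ 0.00075953, -0.01642569, -0.0684175 ]), 'grasp_force': 0.0, 'grip_width': 1.000827801964164} 0.0187
```

View pics/top0.png

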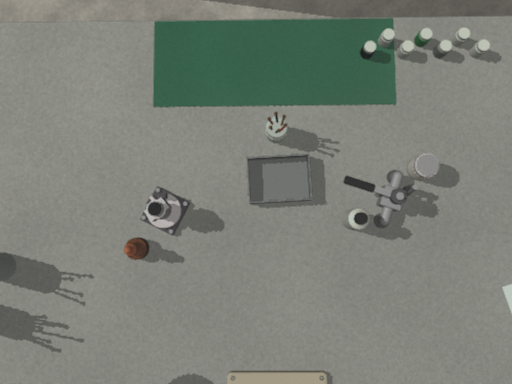

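View pics/side0.png

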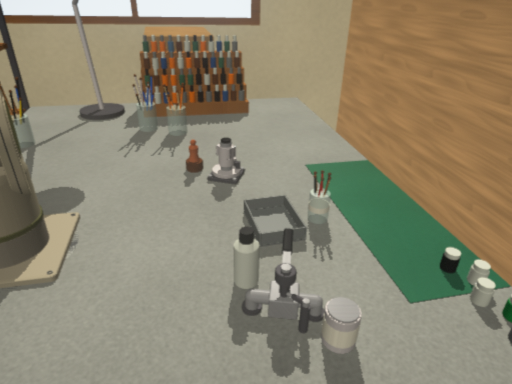

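The top view shows the coupler near (160,210), figure (136,248), tray (280,180), jar (276,128), bottle (359,219), isolator (390,195) with its handle reaching to (348,182), and tin (425,166). I'll enlarge the details.

```bash
cat > h.py <<'E'
import numpy as np, cv2
from workcell import manip, eyes, order
def ray(n,u,v):
    c=eyes.calibration(n);T=c["world_from_camera"]
    d=T[:3,:3]@np.array([(u-c["cx"])/c["fx"],-(v-c["cy"])/c["fy"],-1]);return T[:3,3],d
def at(n,u,v,z):
    o,d=ray(n,u,v);return o+d*(z-o[2])/d[2]
def proj(n,p):
    c=eyes.calibration(n);T=c["world_from_camera"];q=T[:3,:3].T@(np.array(p)-T[:3,3])
    return c["cx"]-c["fx"]*q[0]/q[2],c["cy"]+c["fy"]*q[1]/q[2]
E
python3 - <<'E'
import cv2,numpy as np
t=cv2.imread("pics/top0.png");s=cv2.imread("pics/side0.png")
a=cv2.resize(t[178:238,130:195],(400,369),interpolation=cv2.INTER_CUBIC)   # 6.15x
b=cv2.resize(t[140:232,335:445],(400,335),interpolation=cv2.INTER_CUBIC)   # 3.636
c=cv2.resize(s[225:345,220:365],(400,331)) 
d=cv2.resize(s[130:186,195:255],(260,243),interpolation=cv2.INTER_CUBIC)
o=np.zeros((600,800,3),np.uint8)
o[:300,:400]=cv2.resize(a,(400,300)) if 0 else a[:300]
o[:300,400:]=b[:300]
o[300:,:400]=c[:300];o[300:543,420:680]=d
cv2.imwrite("pics/crop1.png",cv2.convertScaleAbs(o,alpha=1.4))
E
```

```text
(no output)
```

View pics/crop1.png

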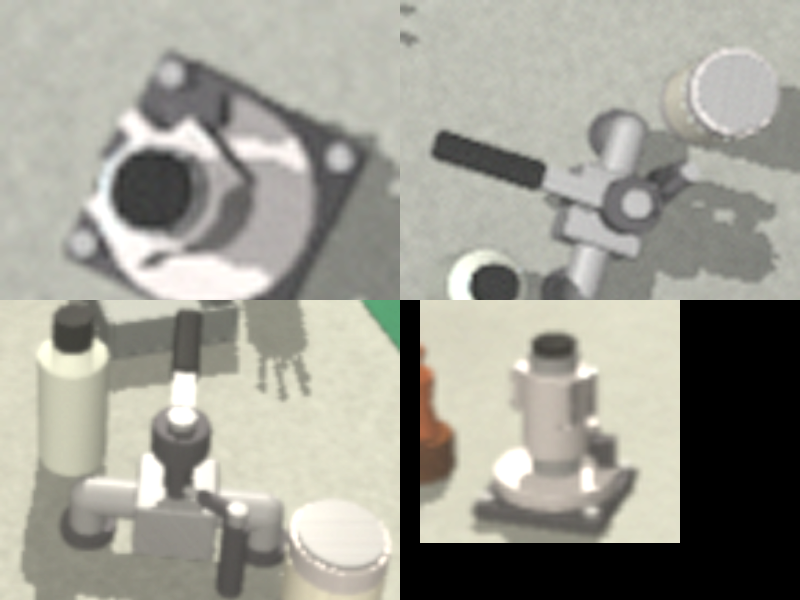

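```bash
python3 - <<'E'
import cv2,numpy as np
t=cv2.imread("pics/top0.png");s=cv2.imread("pics/side0.png")
a=cv2.resize(t[180:236,134:192],None,fx=10,fy=10,interpolation=cv2.INTER_CUBIC)
d=cv2.resize(s[134:184,203:249],None,fx=5,fy=5,interpolation=cv2.INTER_CUBIC)
o=np.zeros((600,800,3),np.uint8); o[:560,:580]=a;o[:250,580-10:800]=d[:,:230]
cv2.imwrite("pics/crop2.png",(255*(o/255.)**0.9).astype(np.uint8))
print(t[195:215,135:185].max(),np.sort(t[180:236,134:192].max(2).ravel())[::-200])
E
```

```text
189 [189 170 141 139 138 137 136 135 134 131 127 113  97  92  79  65  46]
```

View pics/crop2.png

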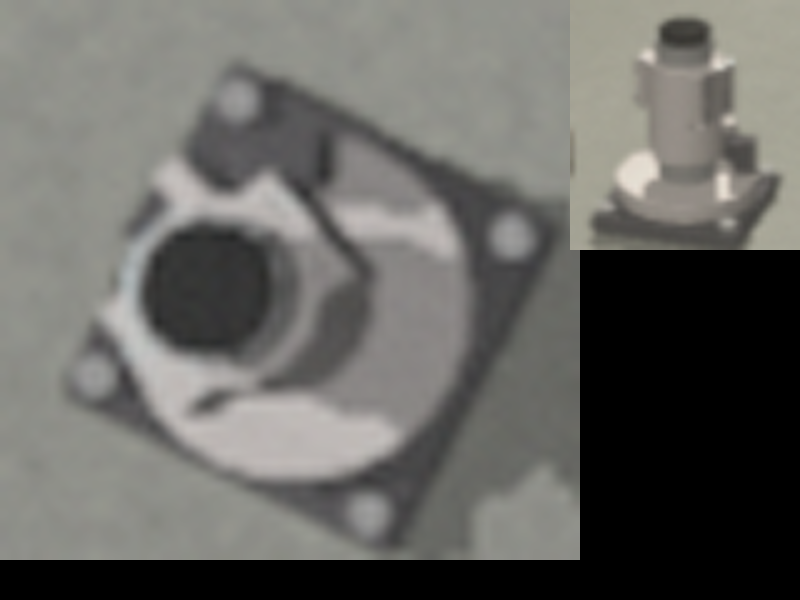

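```bash
cat > m.py <<'E'
from h import *
t=cv2.imread("pics/top0.png").astype(int);s=cv2.imread("pics/side0.png").astype(int)
P=lambda p:np.round(p,4)
def blob(img,box,m):
    x0,y0,x1,y1=box;k=m(img[y0:y1,x0:x1]).astype(np.uint8)
    n,l,st,c=cv2.connectedComponentsWithStats(k);i=1+np.argmax(st[1:,4]);return c[i]+[x0,y0],st[i,4]
dark=lambda a:a.max(2)<50
def tri(a,b):
    (o1,d1),(o2,d2)=ray("top",*a),ray("side",*b)
    k=np.linalg.lstsq(np.c_[d1,-d2],o2-o1,rcond=None)[0];p,q=o1+k[0]*d1,o2+k[1]*d2;return (p+q)/2,np.linalg.norm(p-q)
# bottle cap, coupler cap
c,n=blob(t,(348,205,372,230),dark);print("bottle cap",c,n,P(at("top",*c,.118)))
cs,n=blob(s,(235,222,258,245),dark);print("side",cs,n,tri(c,cs))
c,n=blob(t,(140,195,168,222),dark);print("coup cap",c,n,P(at("top",*c,.118)))
cs,n=blob(s,(218,134,235,150),dark);print("side",cs,n,tri(c,cs))
B=[at("top",134+u/10-.5,180+v/10-.5,.012) for u,v in((237,98),(513,235),(367,512),(95,375))]
print("plate",P(np.mean(B,0)),[round(np.degrees(np.arctan2(*(B[i]-B[j])[1::-1])),1) for i,j in((0,1),(3,2),(0,3),(1,2))])
F=[at("top",134+u/10-.5,180+v/10-.5,.098) for u,v in((268,178),(362,272))]
print("flat",P(F),np.degrees(np.arctan2(*(F[1]-F[0])[1::-1])),np.linalg.norm(F[1]-F[0]))
# handle
k=dark(t[170:200,340:380]).astype(np.uint8);n,l,st,cc=cv2.connectedComponentsWithStats(k);i=1+np.argmax(st[1:,4])
ys,xs=np.where(l==i);W=np.array([at("top",x+340,y+170,.092)[:2] for x,y in zip(xs,ys)]);m=W.mean(0)
e,v=np.linalg.eigh(np.cov((W-m).T));a=v[:,1]*np.sign(v[1,1])
pr=(W-m)@a;print("sleeve",P(m),"ang",np.degrees(np.arctan2(a[1],a[0])),"len",np.ptp(pr),"axis",P(m-a*.09),"grip",P(m+a*.01))
print("hub",P(at("top",398.8-.4,195.8-.4,.101)))
# tray rim
for q in((248,156),(309,155),(311,202),(249,204)):print("tray",P(at("top",*q,.035)))
for nm,q,z in(("jar",(276,130),.075),("tin",(425,165),.069),("fig",(136,248),.05)):print(nm,P(at("top",*q,z)))
E
python3 m.py
```

```text
bottle cap [356.52380952 218.71428571] 21 [ 0.4657 -0.1734  0.118 ]
side [246.32222222 238.11111111] 90 (array([ 0.46705226, -0.17799586,  0.09664288]), np.float64(0.0019457138582089518))
coup cap [154.46086957 208.35652174] 115 [0.4907 0.2633 0.118 ]
side [223. 141.] 1 (array([0.48721778, 0.26531606, 0.11109618]), np.float64(0.007549872796882423))
plate [0.4915 0.2658 0.012 ] [np.float64(63.4), np.float64(63.3), np.float64(-26.6), np.float64(-27.5)]
flat [[0.516  0.2554 0.098 ]
 [0.495  0.2342 0.098 ]] -134.7772903812789 0.029813516650847104
sleeve [ 0.537  -0.1941] ang 61.535409379502234 len 0.020626757985948735 axis [ 0.4941 -0.2732] grip [ 0.5418 -0.1853]
hub [ 0.5166 -0.27    0.101 ]
tray [0.6173 0.0621 0.035 ]
tray [ 0.6185 -0.0824  0.035 ]
tray [ 0.5071 -0.0853  0.035 ]
tray [0.5033 0.0602 0.035 ]
jar [ 0.6706 -0.0035  0.075 ]
tin [ 0.5879 -0.3424  0.069 ]
fig [0.4027 0.3207 0.05  ]
```

```bash
sed -i 's/a.max(2)<50/a.max(2)<TH/; s/^P=/TH=75\nP=/' m.py; for th in 65 75; do sed -i "s/^TH=.*/TH=$th/" m.py; python3 m.py | grep -A1 -E "bottle|coup|sleeve"; done; python3 - <<'E'
from workcell import manip, eyes, order
from scipy.spatial.transform import Rotation as R
print(R.from_quat(manip.get_obs()["ee_rot"]).as_matrix().round(4))
E
```

```text
bottle cap [360.5877193  218.00877193] 114 [ 0.4671 -0.1821  0.118 ]
side [246.45112782 237.76691729] 133 (array([ 0.46716128, -0.18538219,  0.10287544]), np.float64(0.0005886028846373275))
coup cap [154.51587302 208.34920635] 126 [0.4907 0.2632 0.118 ]
side [225.38709677 140.5483871 ] 31 (array([0.49053487, 0.26451486, 0.11244915]), np.float64(0.0007856205535222229))
--
sleeve [ 0.5443 -0.1863] ang 71.90563662058136 len 0.06746169229106308 axis [ 0.5164 -0.2719] grip [ 0.5474 -0.1768]
hub [ 0.5166 -0.27    0.101 ]
bottle cap [360.61016949 217.99152542] 118 [ 0.4672 -0.1822  0.118 ]
side [247.74193548 234.29032258] 248 (array([ 0.46835706, -0.18421388,  0.10943883]), np.float64(0.002042722731551594))
coup cap [154.65248227 208.4751773 ] 141 [0.4904 0.2629 0.118 ]
side [225.20512821 140.17948718] 39 (array([0.49007998, 0.2638966 , 0.11383676]), np.float64(0.0010174760489961127))
--
sleeve [ 0.544  -0.1864] ang 71.85248642934508 len 0.06785391582780939 axis [ 0.516  -0.2719] grip [ 0.5471 -0.1769]
hub [ 0.5166 -0.27    0.101 ]
[[ 9.512e-01  3.087e-01 -5.000e-04]
 [ 3.087e-01 -9.512e-01  1.200e-03]
 [-1.000e-04 -1.300e-03 -1.000e+00]]
```

Call:
jog_arm(
  ticks=[0, 0, 0.1, 0.048, -0.038, 0, 1, 0, 0, 0.2, 0.097, -0.077, 0, 1, 0, 0, 0.314, 0.146, -0.115, 0, 1, 0, 0, 0.314, 0.194, -0.154, 0, 1, 0, 0, 0.314, 0.242, -0.192, 0, 1, 0, 0, 0.314, 0.291, -0.23, 0, 1, 0, 0, 0.314, 0.34, -0.269, 0, 1, 0, 0, 0.314, 0.388, -0.307, 0, 1, 0, 0, 0.314, 0.388, -0.307, 0, 1, 0, 0, 0.314, 0.388, -0.307, 0, 1],
  grip_n=40,
)

```text
clock: 1.35
position: [0.4669, -0.1829, 0.231]
ee_rot: [1.0, -0.0, -0.0, 0.0]
ft_force: [0.2, -0.1, 0.8]
grip_width: 0.995
grasp_force: 0.0
```

```bash
python3 - <<'E'
from h import *
cv2.imwrite("pics/t1.png",eyes.camera("top")[120:260,280:460])
from scipy.spatial.transform import Rotation as R
o=manip.get_obs();print(o["joint_pos"].round(2),R.from_quat(o["ee_rot"]).as_matrix().round(3))
E
```

```text
[ 0.69  0.09 -0.42  1.76  0.04  1.3  -1.32] [[ 1.    -0.002 -0.001]
 [-0.002 -1.    -0.   ]
 [-0.001  0.    -1.   ]]
```

Call:
jog_arm(
  ticks=[0, 0, 0, 0, 0, 0.05, 1, 0, 0, 0, 0, 0, 0.1, 1, 0, 0, 0, 0, 0, 0.14, 1, 0, 0, 0, 0, 0, 0.165, 1, 0, 0, 0, 0, -0.001, 0.178, 1, 0, 0, 0, 0, -0.001, 0.178, 1, 0, 0, 0, 0, -0.001, 0.178, 0.4, 0, 0, 0, 0, -0.001, 0.178, 0.2, 0, 0, 0, 0, -0.001, 0.178, 0.2, 0, 0, 0, 0, -0.001, 0.178, 0.2, 0, 0, 0, 0, -0.001, 0.178, 0.2],
  grip_n=30,
)

```text
clock: 2.78
position: [0.468, -0.1822, 0.0544]
ee_rot: [1.0, -0.0, 0.001, 0.001]
ft_force: [-1.7, -0.9, 6.0]
grip_width: 0.553
grasp_force: 30.5
```

Call:
jog_arm(
  ticks=[0, 0, 0, 0, 0, -0.03, 0.2, 0, 0, 0, 0, 0, -0.08, 0.2, 0, 0, 0, 0, 0, -0.12, 0.2, 0, 0, 0, 0.02, -0.04, -0.12, 0.2, 0, 0, 0, 0.045, -0.085, -0.12, 0.2, 0, 0, 0, 0.07, -0.13, -0.12, 0.2, 0, 0, 0, 0.086, -0.165, -0.12, 0.2, 0, 0, 0, 0.086, -0.165, -0.12, 0.2, 0, 0, 0, 0.086, -0.165, -0.08, 0.2, 0, 0, 0, 0.086, -0.165, -0.04, 0.2, 0, 0, 0, 0.086, -0.165, -0.015, 0.2, 0, 0, 0, 0.086, -0.165, -0.007, 0.2, 0, 0, 0, 0.086, -0.165, -0.005, 0.2, 0, 0, 0, 0.086, -0.165, -0.005, 0.2],
  grip_n=30,
)

```text
clock: 4.53
position: [0.5538, -0.0169, 0.0593]
ee_rot: [1.0, -0.0, 0.001, 0.0]
ft_force: [-0.5, 0.0, -1.4]
grip_width: 0.546
grasp_force: 32.1
```

```bash
python3 -c "
from h import *
a=eyes.camera('top')[120:240,230:380];b=eyes.camera('side')[180:330,190:340]
cv2.imwrite('pics/place.png',np.hstack([cv2.resize(a,(400,320)),cv2.resize(b,(320,320))]))"
```

```text
(no output)
```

View pics/place.png

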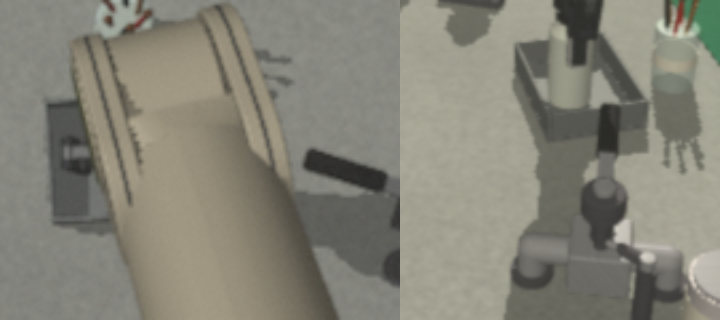

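The bottle stands upright inside the tray, with its base clear of the walls. Next I'll lower it 2 mm, release it and rise.

Call:
jog_arm(
  ticks=[0, 0, 0, 0, 0, 0.001, 0.2, 0, 0, 0, 0, 0, 0.002, 0.2, 0, 0, 0, 0, 0, 0.002, 0.2],
  grip_n=30,
)

```text
clock: 5.0
position: [0.5544, -0.0168, 0.0584]
ee_rot: [1.0, -0.0, 0.001, 0.0]
ft_force: [-4.2, -1.5, 14.6]
grip_width: 0.55
grasp_force: 33.3
```

Call:
jog_arm(
  ticks=[0, 0, 0, 0, 0, 0, 0.7, 0, 0, 0, 0, 0, 0, 1, 0, 0, 0, 0, 0, 0, 1, 0, 0, 0, 0, 0, -0.02, 1, 0, 0, 0, 0, 0, -0.06, 1, 0, 0, 0, 0, 0, -0.12, 1, 0, 0, 0, 0, 0, -0.17, 1, 0, 0, 0, 0, 0, -0.17, 1],
)

```text
clock: 6.0
position: [0.5554, -0.0162, 0.232]
ee_rot: [1.0, 0.0, 0.004, 0.0]
ft_force: [-0.1, 0.7, -0.7]
grip_width: 1.001
grasp_force: 0.0
```

```bash
python3 - <<'E'
from workcell import manip, eyes, order
from scipy.spatial.transform import Rotation as R
o=manip.get_obs();print(o["joint_pos"].round(2),R.from_quat(o["ee_rot"]).as_matrix().round(3))
E
```

```text
[ 0.44  0.22 -0.56  1.63  0.12  1.32 -1.72] [[ 1.     0.     0.008]
 [ 0.    -1.    -0.001]
 [ 0.008  0.001 -1.   ]]
```

Call:
jog_arm(
  ticks=[0, 0, -0.18, -0.006, -0.03, 0, 1, 0, 0, -0.36, -0.013, -0.06, 0, 1, 0, 0, -0.54, -0.02, -0.09, 0, 1, 0, 0, -0.72, -0.026, -0.12, 0, 1, 0, 0, -0.9, -0.033, -0.15, 0, 1, 0, 0, -1.08, -0.04, -0.18, 0, 1, 0, 0, -1.26, -0.046, -0.21, 0, 1, 0, 0, -1.44, -0.053, -0.24, 0, 1, 0, 0, -1.62, -0.06, -0.26, 0, 1, 0, 0, -1.8, -0.065, -0.28, 0, 1, 0, 0, -1.98, -0.065, -0.28, 0, 1, 0, 0, -1.98, -0.065, -0.28, 0, 1],
)

```text
clock: 7.5
position: [0.4881, 0.2632, 0.2263]
ee_rot: [0.549, 0.836, -0.0, -0.0]
ft_force: [-0.4, 0.2, 0.0]
grip_width: 0.999
grasp_force: 0.0
```

```bash
cat > st.py <<'E'
from workcell import manip, eyes, order
import sys,numpy as np
from scipy.spatial.transform import Rotation as R
o=manip.get_obs();r=R.from_quat(o["ee_rot"]).as_matrix()
print("j",o["joint_pos"].round(2),"p",o["position"].round(4),"yaw",np.degrees(np.arctan2(r[1,0],r[0,0])).round(2),"tilt",r[:2,2].round(4),"g",round(o["grip_width"],3))
if len(sys.argv)>1:
    d=np.array([float(a) for a in sys.argv[1:4]])-o["position"];print("tool delta",(r.T@d).round(4))
    print("rz",np.round((np.arctan2(r[1,0],r[0,0])-np.radians(float(sys.argv[4]))+np.pi)%(2*np.pi)-np.pi,3))
E
python3 st.py .4907 .2637 .2 225.2
```

```text
j [ 0.24  0.32 -0.97  1.62  0.27  1.35 -0.37] p [0.4881 0.2632 0.2263] yaw 113.39 tilt [-0.0004 -0.0002] g 0.999
tool delta [-0.0006  0.0026  0.0263]
rz -1.951
```

Call:
jog_arm(
  ticks=[0, 0, -0.18, 0, 0.003, 0.02, 1, 0, 0, -0.36, 0, 0.003, 0.026, 1, 0, 0, -0.54, 0, 0.003, 0.026, 1, 0, 0, -0.72, 0, 0.003, 0.026, 1, 0, 0, -0.9, 0, 0.003, 0.026, 1, 0, 0, -1.08, 0, 0.003, 0.026, 1, 0, 0, -1.26, 0, 0.003, 0.026, 1, 0, 0, -1.44, 0, 0.003, 0.026, 1, 0, 0, -1.62, 0, 0.003, 0.026, 1, 0, 0, -1.8, 0, 0.003, 0.026, 1, 0, 0, -1.951, 0, 0.003, 0.026, 1, 0, 0, -1.951, 0, 0.003, 0.026, 1, 0, 0, -1.951, 0, 0.003, 0.026, 1],
)

```text
clock: 9.12
position: [0.4911, 0.2642, 0.2002]
ee_rot: [-0.382, 0.924, -0.0, -0.0]
ft_force: [0.1, 0.5, 0.2]
grip_width: 1.004
grasp_force: 0.0
```

```bash
python3 st.py .4907 .2637 .064 225.2
python3 - <<'E'
from h import *
a=eyes.camera("top")[130:260,100:390];cv2.imwrite("pics/t2.png",cv2.resize(a,(780,350)))
E
```

```text
j [ 0.44  0.54 -1.33  1.64  0.54  1.39  1.39] p [0.4911 0.2642 0.2002] yaw -135.1 tilt [-0.0001 -0.0004] g 1.004
tool delta [ 0.0006 -0.      0.1362]
rz -0.005
```

View pics/t2.png

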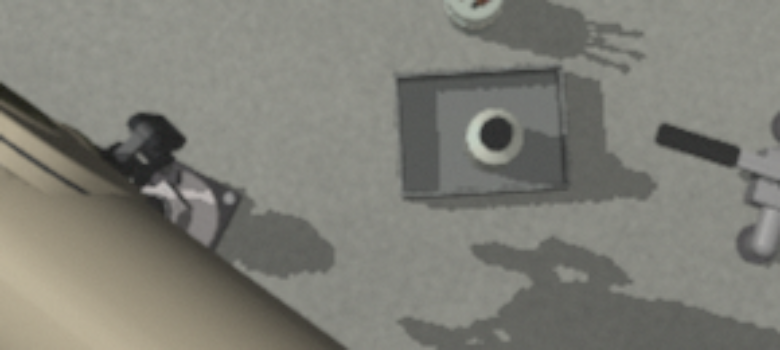

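The bottle stands in the tray near (495,137) in this crop, well inside, and the fingers hang over the coupler. Now I'll go down onto the collar.

Call:
jog_arm(
  ticks=[0, 0, 0, 0, 0, 0.05, 0.8, 0, 0, 0, 0, 0, 0.09, 0.8, 0, 0, 0, 0, 0, 0.115, 0.8, 0, 0, 0, 0, 0, 0.13, 0.8, 0, 0, 0, 0, 0, 0.136, 0.8, 0, 0, 0, 0, 0, 0.136, 0.8],
)

```text
clock: 9.93
position: [0.4913, 0.2646, 0.0647]
ee_rot: [-0.384, 0.923, -0.0, 0.0]
ft_force: [0.3, 0.2, -0.5]
grip_width: 0.799
grasp_force: 0.0
```

```bash
python3 st.py .4907 .2637 .064 225.2
```

```text
j [ 0.35  0.67 -1.2   1.78  0.68  1.18  1.3 ] p [0.4913 0.2646 0.0647] yaw -134.81 tilt [0.0005 0.0002] g 0.799
tool delta [ 0.0011 -0.0002  0.0007]
rz -0.0
```

Call:
jog_arm(
  ticks=[0, 0, 0, 0, 0, 0, 0.4, 0, 0, 0, 0, 0, 0, 0.4, 0, 0, 0, 0, 0, 0, 0.4, 0, 0, 0, 0, 0, 0, 0.4, 0, 0, 0, 0, 0, 0, 0.4],
  grip_n=60,
)

```text
clock: 10.55
position: [0.4913, 0.2652, 0.0657]
ee_rot: [-0.384, 0.923, 0.0, 0.001]
ft_force: [-2.4, -0.5, 7.1]
grip_width: 0.586
grasp_force: 59.2
```

```bash
python3 st.py
python3 - <<'E'
from h import *
a=eyes.camera("side")[120:190,180:270];cv2.imwrite("pics/s2.png",cv2.resize(a,(720,560)))
E
```

```text
j [ 0.35  0.67 -1.2   1.78  0.68  1.18  1.3 ] p [0.4913 0.2652 0.0657] yaw -134.79 tilt [0.0012 0.0008] g 0.586
```

View pics/s2.png

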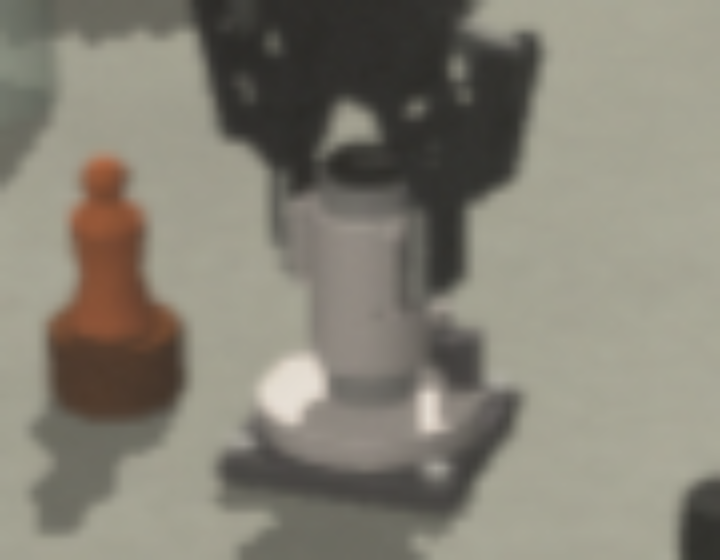

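The pads hold both ribbed flats (49.8 mm apart). Next is the lift.

Call:
jog_arm(
  ticks=[0, 0, 0, 0, 0, -0.005, 0.4, 0, 0, 0, 0, 0, -0.01, 0.4, 0, 0, 0, 0, 0, -0.013, 0.4, 0, 0, 0, 0, 0, -0.013, 0.4],
  grip_n=70,
)

```text
clock: 11.1
position: [0.4912, 0.2651, 0.0775]
ee_rot: [-0.385, 0.923, 0.001, 0.001]
ft_force: [1.7, 5.6, -9.7]
grip_width: 0.582
grasp_force: 71.7
```

```bash
python3 st.py
```

```text
j [ 0.36  0.66 -1.21  1.77  0.66  1.2   1.31] p [0.4912 0.2651 0.0775] yaw -134.77 tilt [0.0007 0.0016] g 0.582
```

Call:
jog_arm(
  ticks=[0, 0, 0.13, 0, 0, -0.001, 0.4, 0, 0, 0.26, 0, 0, -0.001, 0.4, 0, 0, 0.4, 0, 0, -0.001, 0.4, 0, 0, 0.55, 0, 0, -0.001, 0.4, 0, 0, 0.7, 0, 0, -0.001, 0.4, 0, 0, 0.85, 0, 0, -0.001, 0.4, 0, 0, 1, 0, 0, -0.001, 0.4, 0, 0, 1.13, 0, 0, -0.001, 0.4, 0, 0, 1.23, 0, 0, -0.001, 0.4, 0, 0, 1.26, 0, 0, -0.001, 0.4, 0, 0, 1.26, 0, 0, -0.001, 0.4],
  grip_n=70,
)

```text
clock: 12.48
position: [0.4899, 0.2665, 0.0783]
ee_rot: [0.231, 0.973, 0.001, -0.0]
ft_force: [-0.1, 7.7, -10.6]
grip_width: 0.576
grasp_force: 72.6
```

```bash
python3 st.py; python3 -c "
from workcell import manip, eyes, order
print(manip.get_obs()['torque'])"
```

```text
j [ 0.21  0.51 -0.98  1.77  0.47  1.11  0.18] p [0.4899 0.2665 0.0783] yaw 153.24 tilt [-0.0004  0.0024] g 0.576
[1.80272327 0.06879419 1.2464743 ]
```

Call:
jog_arm(
  ticks=[0, 0, 0, 0, 0, 0.007, 0.4, 0, 0, 0, 0, 0, 0.014, 0.4, 0, 0, 0, 0, 0, 0.02, 0.4, 0, 0, 0, 0, 0, 0.024, 0.4, 0, 0, 0, 0, 0, 0.024, 0.4],
  grip_n=70,
)

```text
clock: 13.1
position: [0.49, 0.2665, 0.0546]
ee_rot: [0.231, 0.973, 0.001, -0.0]
ft_force: [-1.0, 6.8, -3.9]
grip_width: 0.574
grasp_force: 73.2
```

```bash
python3 st.py
```

```text
j [ 0.19  0.54 -0.95  1.79  0.5   1.07  0.16] p [0.49   0.2665 0.0546] yaw 153.25 tilt [-0.0004  0.0023] g 0.574
```

Force −3.9 N matches the spring near fully down, so I'll release and rise.

Call:
jog_arm(
  ticks=[0, 0, 0, 0, 0, 0, 0.7, 0, 0, 0, 0, 0, 0, 0.8, 0, 0, 0, 0, 0, 0, 0.8, 0, 0, 0, 0, 0, -0.03, 0.8, 0, 0, 0, 0, 0, -0.08, 0.8, 0, 0, 0, 0, 0, -0.13, 0.8, 0, 0, 0, 0, 0, -0.17, 0.8, 0, 0, 0, 0.05, 0.08, -0.17, 1, 0, 0, 0, 0.05, 0.13, -0.17, 1, 0, 0, 0, 0.05, 0.17, -0.17, 1, 0, 0, 0, 0.05, 0.17, -0.17, 1],
)

```text
clock: 14.48
position: [0.522, 0.4428, 0.2224]
ee_rot: [0.231, 0.973, 0.0, -0.002]
ft_force: [0.2, 0.0, 0.1]
grip_width: 0.997
grasp_force: 0.0
```

```bash
python3 st.py .5471 -.1769 .2 162
python3 - <<'E'
from h import *
t=eyes.camera("top");s=eyes.camera("side")
a=cv2.resize(t[178:238,130:195],(433,400),interpolation=cv2.INTER_CUBIC);b=cv2.resize(s[130:186,195:255],(360,336),interpolation=cv2.INTER_CUBIC)
o=np.zeros((400,793,3),np.uint8);o[:,:433]=a;o[:336,433:]=b;cv2.imwrite("pics/lock.png",o)
E
```

```text
j [-0.17  0.65 -0.97  1.25  0.52  1.49  0.03] p [0.522  0.4428 0.2224] yaw 153.29 tilt [-0.0036  0.0011] g 0.997
tool delta [-0.3011 -0.5422  0.0216]
rz -0.152
```

View pics/lock.png

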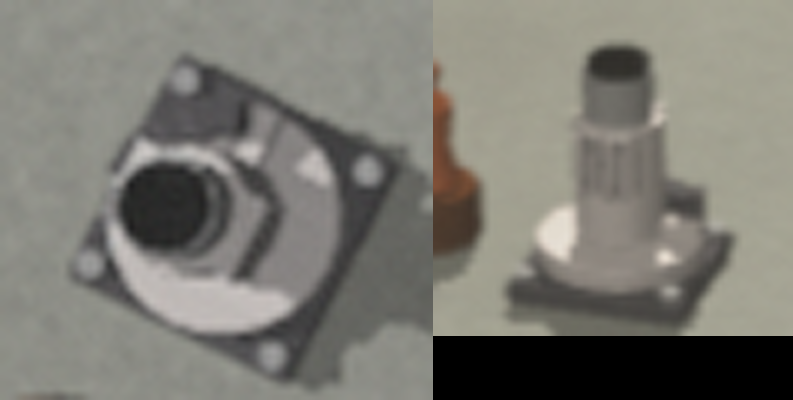

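The collar is down, with more of the fitting showing, and the lug sits just past the start of the rim, so it is locked. Next I'll move over to the handle.

Call:
jog_arm(
  ticks=[0, 0, 0.14, -0.03, -0.054, 0, 1, 0, 0, 0.28, -0.06, -0.108, 0, 1, 0, 0, 0.42, -0.09, -0.163, 0, 1, 0, 0, 0.56, -0.12, -0.217, 0, 1, 0, 0, 0.7, -0.15, -0.271, 0, 1, 0, 0, 0.84, -0.18, -0.325, 0, 1, 0, 0, 0.98, -0.21, -0.38, 0, 1, 0, 0, 1.12, -0.24, -0.434, 0, 1, 0, 0, 1.26, -0.27, -0.488, 0, 1, 0, 0, 1.42, -0.301, -0.542, 0, 0.8, 0, 0, 1.42, -0.301, -0.542, 0, 0.8, 0, 0, 1.42, -0.301, -0.542, 0, 0.8, 0, 0, 1.42, -0.301, -0.542, 0, 0.8],
)

```text
clock: 16.2
position: [0.5458, -0.1798, 0.2248]
ee_rot: [0.81, 0.586, 0.0, 0.0]
ft_force: [-0.9, -0.6, 0.1]
grip_width: 0.796
grasp_force: 0.0
```

```bash
python3 st.py .5471 -.1769 .066 72
```

```text
j [ 0.78  0.29 -0.66  1.58  0.18  1.33 -0.21] p [ 0.5458 -0.1798  0.2248] yaw 71.78 tilt [ 0.0006 -0.0004] g 0.796
tool delta [0.0032 0.0002 0.1588]
rz -0.004
```

Call:
jog_arm(
  ticks=[0, 0, 0, 0.003, 0, 0.05, 0.6, 0, 0, 0, 0.003, 0, 0.1, 0.6, 0, 0, 0, 0.003, 0, 0.135, 0.6, 0, 0, 0, 0.003, 0, 0.152, 0.6, 0, 0, 0, 0.003, 0, 0.158, 0.6, 0, 0, 0, 0.003, 0, 0.158, 0.6, 0, 0, 0, 0.003, 0, 0.158, 0, 0, 0, 0, 0.003, 0, 0.158, 0, 0, 0, 0, 0.003, 0, 0.158, 0, 0, 0, 0, 0.003, 0, 0.158, 0, 0, 0, 0, 0.003, 0, 0.158, 0],
  grip_n=25,
)

```text
clock: 17.58
position: [0.5479, -0.1784, 0.0673]
ee_rot: [0.811, 0.585, 0.001, 0.001]
ft_force: [0.7, -0.0, 6.3]
grip_width: 0.201
grasp_force: 29.9
```

```bash
python3 st.py .5471 -.1769 .066 72
python3 - <<'E'
# arc about axis: grip at 72deg -> 162deg, tool axes x=72deg, y=-18deg
import numpy as np
for a in np.radians([10,20,30,40,50,60,70,80,90,92]): print(-a.round(3),np.round([.0995*(np.cos(a)-1),-.0995*np.sin(a)],4))
E
```

```text
j [ 0.74  0.44 -0.62  1.75  0.29  1.04 -0.3 ] p [ 0.5479 -0.1784  0.0673] yaw 71.65 tilt [ 0.002  -0.0008] g 0.201
tool delta [ 0.0012 -0.0012  0.0013]
rz -0.006
-0.175 [-0.0015 -0.0173]
-0.349 [-0.006 -0.034]
-0.524 [-0.0133 -0.0497]
-0.698 [-0.0233 -0.064 ]
-0.873 [-0.0355 -0.0762]
-1.047 [-0.0497 -0.0862]
-1.222 [-0.0655 -0.0935]
-1.396 [-0.0822 -0.098 ]
-1.571 [-0.0995 -0.0995]
-1.606 [-0.103  -0.0994]
```

Call:
jog_arm(
  ticks=[0, 0, -0.09, 0, -0.009, 0, 0, 0, 0, -0.175, -0.0015, -0.0173, 0, 0, 0, 0, -0.262, -0.0034, -0.0258, 0, 0, 0, 0, -0.349, -0.006, -0.034, 0, 0, 0, 0, -0.524, -0.0133, -0.0497, 0, 0, 0, 0, -0.698, -0.0233, -0.064, 0, 0, 0, 0, -0.873, -0.0355, -0.0762, 0, 0, 0, 0, -1.047, -0.0497, -0.0862, 0, 0, 0, 0, -1.222, -0.0655, -0.0935, 0, 0, 0, 0, -1.396, -0.0822, -0.098, 0, 0, 0, 0, -1.571, -0.0995, -0.0995, 0, 0, 0, 0, -1.571, -0.0995, -0.0995, 0, 0, 0, 0, -1.571, -0.0995, -0.0995, 0, 0],
  grip_n=25,
)

```text
clock: 19.2
position: [0.4237, -0.2406, 0.0674]
ee_rot: [0.159, 0.987, 0.0, 0.002]
ft_force: [8.5, 3.2, 2.1]
grip_width: 0.201
grasp_force: 29.6
```

```bash
python3 st.py; python3 - <<'E'
from workcell import manip, eyes, order
import numpy as np
o=manip.get_obs();d=o["position"][:2]-[.5161,-.2715];print(np.hypot(*d),np.degrees(np.arctan2(d[1],d[0])),o["torque"])
E
```

```text
j [ 1.24  0.33 -0.91  1.96  0.3   0.99  1.44] p [ 0.4237 -0.2406  0.0674] yaw 161.76 tilt [ 0.0048 -0.0001] g 0.201
0.09740271487085173 161.50188906530795 [ 0.33637718 -1.56787796  0.0556997 ]
```

Handle is on. I'll release, rise and back away, then check with a picture.

Call:
jog_arm(
  ticks=[0, 0, 0, 0, 0, 0, 0.5, 0, 0, 0, 0, 0, 0, 0.6, 0, 0, 0, 0, 0, 0, 0.6, 0, 0, 0, 0, 0, -0.04, 0.6, 0, 0, 0, 0, 0, -0.09, 0.6, 0, 0, 0, 0, 0, -0.14, 0.6, 0, 0, 0, 0, -0.05, -0.16, 0.6, 0, 0, 0, 0, -0.1, -0.16, 0.6, 0, 0, 0, 0, -0.15, -0.16, 0.6, 0, 0, 0, 0, -0.2, -0.16, 0.6, 0, 0, 0, 0, -0.2, -0.16, 0.6, 0, 0, 0, 0, -0.2, -0.16, 0.6],
)

```text
clock: 20.7
position: [0.3586, -0.4304, 0.2261]
ee_rot: [0.159, 0.987, 0.0, -0.0]
ft_force: [-0.2, -0.7, 0.5]
grip_width: 0.597
grasp_force: 0.0
```

```bash
python3 - <<'E'
from h import *
t=eyes.camera("top")[100:270,110:450];s=eyes.camera("side")[120:360,170:400]
cv2.imwrite("pics/end.png",np.hstack([cv2.resize(t,(480,240)),cv2.resize(s,(310,240))]) )
E
```

```text
(no output)
```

View pics/end.png

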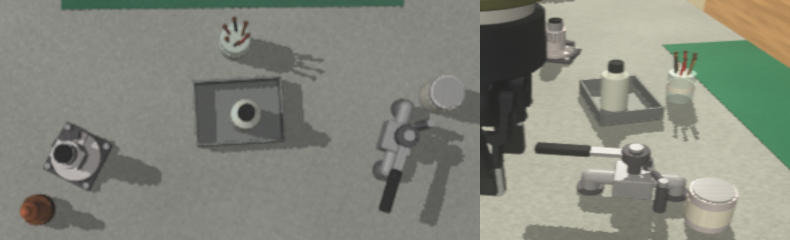

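The picture shows the handle over its pipe (sleeve near (392,190)), the bottle upright in the tray at (245,113), and the bystanders in place.

```bash
python3 -c "
from workcell import manip, eyes, order
print(order.hand_in())"
```

```text
the job is handed in; nothing more can be done
None
```

The job is handed in at about 21 s on the clock, with no verdict returned: the last pictures show the bottle upright in the tray, the coupler collar locked and fully down, the isolator handle on in line with its pipe, and the jar, tin and figure in place.

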